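Tare the counter scale under an empty jar

ROBOT

A 6-joint arm with a two-finger parallel gripper is mounted at the origin on the work surface. World frame = base frame: x ahead of the robot, y to its left, z up, the work surface at z = 0. Lengths are in m, angles in rad, forces in N, time in s.
With the tool pointing down it reaches from about 0.275 to 0.725 m from the base axis. Payload 5.6 kg.
Tool frame: the origin (TCP) lies at the very end of the fingers, on their centre line; the grasp point (between the pads) lies 19 mm behind it (ctrl.pinch_z is the distance from the TCP to the grasp point, in m); z points along the fingers, y is the direction in which the jaws open and shut (so a half turn about z gives the same grasp; the last joint's range is limited). The gripper opens to 85 mm and grips with 20 to 120 N. Pads are 22 mm wide; open, the fingers measure 114 mm over their backs; the gripper's body (76 mm by 85 mm) begins 54 mm behind the grasp point. The pads swing forward as they close: fully open they stand 13 mm farther back than shut.
Start: joints at [-0.837, 0.255, 0.108, 0, -1.424, -0.285], TCP at [0.239, -0.496, 0.231] pointing down, gripper open.
Joint ranges: [-2.95, 2.95], [-1.21, 1.97], [-1.09, 1.5], [-2.87, 1.71], [-2.94, -0.07], [-3.05, 3.05]. Speed limits (rad/s): [2.57, 2.57, 3.14, 3.14, 3.14, 3.14].

INTERFACE

Orientations are given as a rotation vector (axis times angle).
In Python, from bench import ctrl, read_camera, job_done gives the robot as it stands. The module is installed in compiled form; this text tells all that it offers.
- The arm moves only by the tool step_arm, never from a script. Its arguments are lists of equal length, an entry for each row: "dp": the shift along the tool's x, y, z in m, a list of three; "twist": the turn about the tool's z in degrees; "gripper": the finger opening in m, from 0 to 0.0854. A call has 1 to 12 rows; each row shifts and turns the commanded pose from where the row before left it, along the tool's axes as they then stand; what a row does not reach is not made up. A row lasts 1/8 s, in which the tool goes at most 62.5 mm and 10.7 degrees, less where a joint would pass 70% of its speed; a pose out of reach is approached as far as the arm can. A call is refused whole if a number of a shift passes 0.0625 or a number of a turn 10.7, either way. A call with a gripper value outside its range is refused whole. The fingers move at their own pace and stop on an object; "force" is the grip in N (left out, the last holds). Time passes only in rows, so rows that do not move let the fingers close. It gives the time, the measured TCP pose, the force and the opening at its end, in the units of the state.
- ctrl.get_state(): the state, without advancing time (a new reading comes with each control period).
- read_camera(name): name is "scene" or "top"; returns a dict with "image" (420x560x3 uint8, red, green, blue), "mtx" (3x3 intrinsics, pixels), "k1" (the pictures are not rectified: a ray, as slopes to the right and down, at radius r is drawn at 1 + k1 r^2 times it, then the intrinsics apply), "cam_to_world" (4x4, takes a point from camera to world coordinates). Camera axes: x right, y down, z forward; pixel columns grow to the right and rows downward; lengths in m; the calibration is good to about 2 mm. A picture is of the moment at which its call begins. There is no depth.
- job_done(): hands the job in, once; it reports no verdict.
The state is a dict: "time_s": time; "q": joint angles; "joint_vel": joint speeds; "tau": joint torques, N m; "tcp_pos": TCP position; "ee_rot": TCP orientation; "contact_force": force on the tool from outside, world axes, zero at the start; "torque": the same for the moment, N m; "opening": finger opening in m.
Only numpy, scipy, OpenCV 4.12 (cv2) and the standard library are available. Lean on these libraries where they do the work, as an engineer would, in place of code of your own. Each camera call takes 0.05 s, during which the arm holds its last target.

TASK

An empty open jar stands on the pan of the counter scale, ready for a refill. Tare the scale: with the fingertips press the long tare key on the scale's sloped front panel lightly well down (past half its travel, without forcing it on its stop), keep it down for about a second so that the scale takes it, then let it spring back and draw the hand away. Press no other key, do not touch the pan or the jar, and leave the scale and the other things on the table where they stand.

Things in the scene. Friction and masses are not known exactly. Their poses are not given: they have to be found in the camera images.
- scale: White counter scale, 260 mm wide (y), 300 deep (x), 3 kg, loose on rubber feet. Origin: centre of its underside, at table height; x points from its front (operator's) side towards the back, y to the operator's left, z up. Faces the robot within 0.45 rad. Front 100 mm: panel sloping up away from the operator at 15.1 degrees (0.264 rad), 35 to 62 mm high, with five grey keys in a row and a dark display above them.
- scale_key_row (a point): Middle of the row of keys, on the panel's surface, 42 mm above the table, 124 mm in front of the scale's origin; axes as the scale's. Keys stand 8 mm proud. Along y from here, left to right for the operator: round power key +98 mm, square keys +54 and +14 mm, long tare key -45 mm, square key -103 mm.
- tare_key (a joint): How far the tare key is pressed, in m: 0 up (rest), 0.006 at its stop. It moves square to the sloped panel (down and slightly away from the operator), on a spring: about 1.5 N to start it, 4 N half-way, 6 N at the stop. The scale takes it from half-way (0.003) on; behind the stop it is hard.
- tare_key_top (a point): Centre of the top face of the tare key, the one long key of the row: oblong, 44 mm along the row by 18 mm, 8 mm proud of the panel, top about 50 mm above the table. This point's z axis stands square out of the sloped panel (so a press goes along its -z), its y axis runs along the row to the operator's left, its x axis up the slope. The nearest edges of the neighbouring keys are 49 to 50 mm from this point along the row.
- power_key (a joint): How far the round power key (20 mm across, left end of the row) is pressed, in m, 0 to 0.006, spring as the tare key's. To be left alone.
- unit_key (a joint): How far the square key (18 mm) second from the left is pressed, in m, 0 to 0.006. To be left alone.
- mode_key (a joint): How far the square key (18 mm) in the middle of the row, next to the tare key on the left, is pressed, in m, 0 to 0.006. To be left alone.
- print_key (a joint): How far the square key (18 mm) at the right end of the row, next to the tare key on the right, is pressed, in m, 0 to 0.006. To be left alone.
- pan: Flat stainless steel weighing pan of the scale, 190 mm (x) by 250 mm (y), 8 mm thick, fixed on the scale behind the panel. Origin: centre of its underside, 64 mm above the table; its top lies 72 mm above the table. Its front edge is about 81 mm behind the tare key's centre. Not to be touched.
- jar_center (a point): Empty clear glass jar without its lid, 88 mm across, 118 mm high, standing loose on the pan; this point is on its axis half-way up. Not to be touched.
- lid_center (a point): Wooden lid of the jar, a disc 84 mm across and 17 mm thick, loose on the table beside the scale; this point is its centre. To be left alone.
- bottle_center (a point): Amber pump bottle with a paper label and black pump, 60 mm across, 164 mm high, loose on the table beside the scale; this point is on its axis half-way up. To be left alone.
- tin_center (a point): Round metal tin, 70 mm across, 40 mm high, loose on the table beside the scale; this point is its centre. To be left alone.
Not all that is in view belongs to the job. Of the things like the part that bears jar_center, leave any that is turquoise; of the rest the larger one is meant.

How it is judged:
By the outcome, as a careful person would: the job done as asked, in the order asked, and still so for the second after the job is handed in, with the robot touching nothing.
It also fails if it takes over 34 s, if anything falls off the work surface, if the arm or the gripper's body presses on something with over 40 N, if the wrist force passes 120 N, or if a joint passes its speed limit or range.

## Working session

There is one attempt and no reset: what is moved stays moved. The work goes in short steps, Python scripts to look and compute and a tool call to move; the robot and the scene stay as the last step left them, time stands still between calls to the robot, and variables do not carry over. Pictures are saved under pics/ and viewed, and the job is handed in when it is done.

Besides the shell and the picture viewer there is one more tool, called after "Request:" in YAML: its name, and indented under it one key for each argument. step_arm: Moves the arm, as the interface text tells. Its arguments: {"type":"object","properties":{"dp":{"type":"array","items":{"type":"array","items":{"type":"number"}}},"twist":{"type":"array","items":{"type":"number"}},"gripper":{"type":"array","items":{"type":"number"}},"force":{"type":"number"}},"required":["dp","twist","gripper"]}

```bash
mkdir -p pics; python3 - <<'E'
from bench import ctrl, read_camera
import cv2,numpy as np,pickle
d={}
for n in("scene","top"):
    c=read_camera(n);d[n]=c
    cv2.imwrite(f"pics/{n}0.png",c["image"][:,:,::-1]);print(n,c["mtx"].tolist(),c["k1"],np.round(c["cam_to_world"],3).tolist())
pickle.dump(d,open("c0.pkl","wb"))
s=ctrl.get_state();print(s)
E
```

```text
scene [[418.0423707681781, 0.0, 280.97270454993134], [0.0, 418.0423707681781, 218.56352686609654], [0.0, 0.0, 1.0]] 0.04059684170858129 [[-0.823, 0.458, -0.337, 0.945], [0.569, 0.661, -0.489, 0.52], [-0.001, -0.594, -0.804, 0.857], [0.0, 0.0, 0.0, 1.0]]
top [[513.9165705998718, 0.0, 270.84470710497396], [0.0, 513.9165705998718, 209.01218045872145], [0.0, 0.0, 1.0]] 0.05877814618603218 [[0.025, -0.985, 0.171, 0.384], [-1.0, -0.028, -0.014, 0.061], [0.019, -0.17, -0.985, 1.315], [0.0, 0.0, 0.0, 1.0]]
{'time_s': 0.1, 'q': array([-8.37414061e-01,  2.55690482e-01,  1.07132218e-01, -4.26459360e-04,
       -1.42386984e+00, -2.84555869e-01]), 'joint_vel': array([-9.58378021e-05, -5.45690526e-04,  2.84413006e-03,  3.28615957e-03,
        1.43730766e-03,  1.15274427e-03]), 'tau': array([-3.06752860e-03, -3.87603629e+01,  2.38474095e+01,  5.37790105e+00,
       -3.78356926e-03,  1.36947381e-06]), 'tcp_pos': array([ 0.2384932 , -0.49512122,  0.23048348]), 'ee_rot': array([ 6.98920833e-01, -3.06242162e+00, -2.56080943e-03]), 'contact_force': array([ 0.15634347,  0.29326296, -0.35582934]), 'torque': array([0.00273513, 0.0080233 , 0.02480535]), 'opening': 0.08540726755155001}
```

View pics/scene0.png

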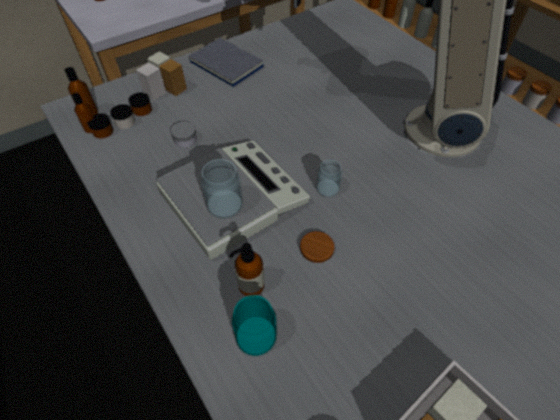

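View pics/top0.png

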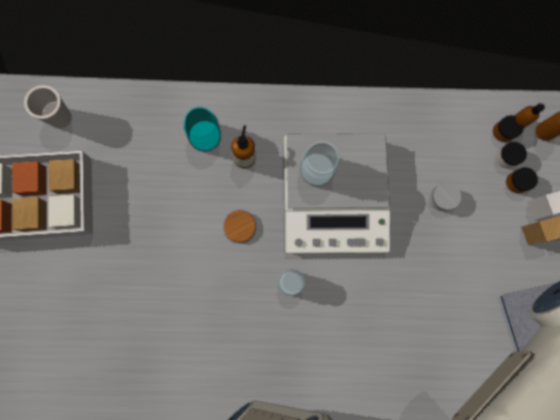

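```bash
cat > h.py <<'E'
import numpy as np,cv2
def ray(c,u,v):
    p=cv2.undistortPoints(np.array([[[u,v]]],float),c["mtx"],np.array([c["k1"],0,0,0,0.]))[0,0]
    T=c["cam_to_world"];return T[:3,3],T[:3,:3]@np.array([p[0],p[1],1])
def plane(c,u,v,z):
    o,d=ray(c,u,v);return o+d*(z-o[2])/d[2]
def proj(c,P):
    T=np.linalg.inv(c["cam_to_world"]);q=T[:3,:3]@np.array(P,float)+T[:3,3]
    return cv2.projectPoints(q.reshape(1,1,3),np.zeros(3),np.zeros(3),c["mtx"],np.array([c["k1"],0,0,0,0.]))[0].ravel()
E
python3 - <<'E'
import pickle,cv2,numpy as np
d=pickle.load(open("c0.pkl","rb"))
t=d["top"]["image"][:,:,::-1];s=d["scene"]["image"][:,:,::-1]
a=cv2.resize(t[195:265,270:400],None,fx=6,fy=6,interpolation=cv2.INTER_CUBIC)
cv2.imwrite("pics/topc.png",a)
b=cv2.resize(s[130:220,215:315],None,fx=6,fy=6,interpolation=cv2.INTER_CUBIC)
cv2.imwrite("pics/scenec.png",b)
E
```

```text
(no output)
```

View pics/topc.png

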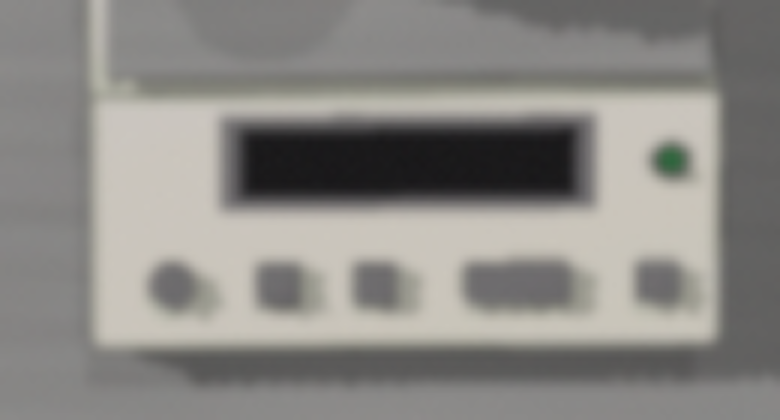

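View pics/scenec.png

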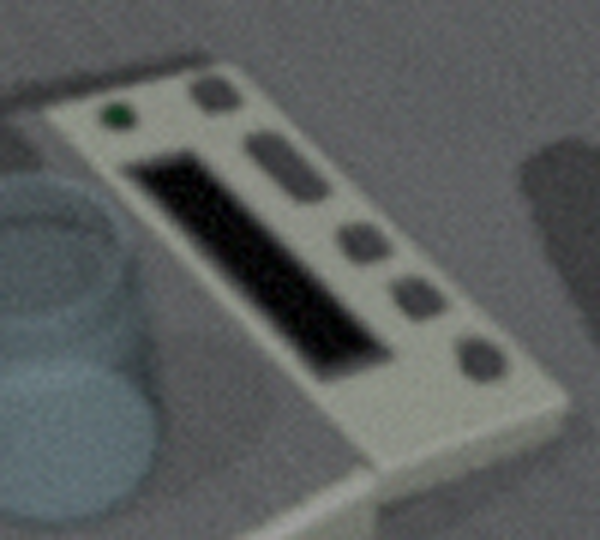

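The crops show five keys: a round one at top px (298,242), squares at (317,242), (333,242) and (380,242), and the one long oblong key at (356,242), which is (263,158) in the scene view. The things that could be taken for it are the four neighbours, the green lamp at (381,221) and the display at (338,221). I choose the long key. Next I measure it in both views.

```bash
python3 - <<'E'
import pickle,cv2,numpy as np
from h import *
d=pickle.load(open("c0.pkl","rb"))
res={}
for n,(x0,x1,y0,y1) in {"top":(288,387,234,249),"scene":(240,303,139,196)}.items():
    im=d[n]["image"];k=8
    a=cv2.resize(im[y0:y1,x0:x1],None,fx=k,fy=k,interpolation=cv2.INTER_CUBIC).astype(int)
    r,g,b=a[...,0],a[...,1],a[...,2]
    # keys: bluish/neutral grey
    m=((a.sum(2)<(3*165 if n=="top" else 3*110))&(r-b<(8 if n=="top" else 12))).astype(np.uint8)
    m=cv2.morphologyEx(m,cv2.MORPH_OPEN,np.ones((9,9),np.uint8))
    cv2.imwrite(f"pics/m_{n}.png",np.vstack([m*255]))
    N,l,st,ce=cv2.connectedComponentsWithStats(m)
    for i in range(1,N):
        if st[i,4]>1500:
            u=(ce[i]+.5)/k-.5+[x0,y0];print(n,u.round(2),(st[i]/k).round(1))
            res.setdefault(n,[]).append((u,st[i,4]))
            if n=="top":print(plane(d[n],*u,0.05).round(4))
            else: print(plane(d[n],*u,0.05).round(4))
E
```

```text
top [356.06 241.9 ] [ 59.5   4.6  18.    7.5 985.4]
[ 0.5268 -0.1705  0.05  ]
top [379.4  241.57] [ 88.1   4.6   7.5   7.  376.2]
[ 0.5292 -0.2283  0.05  ]
top [316.11 242.13] [ 24.8   4.8   7.6   7.6 397.6]
[ 0.5234 -0.0717  0.05  ]
top [298.4  242.32] [  7.1   5.1   7.5   7.5 354.2]
[ 0.5218 -0.0279  0.05  ]
top [332.28 242.1 ] [ 41.    5.    7.4   7.2 385.8]
[ 0.5246 -0.1117  0.05  ]
scene [282.93 154.31] [    0.      0.     63.     49.1 10929.4]
[ 0.4792 -0.1454  0.05  ]
scene [262.29 157.38] [ 15.5  12.6  14.9  12.5 809.2]
[ 0.5314 -0.1675  0.05  ]
scene [258.47 174.34] [   0.    15.6   40.6   39.1 4684.6]
[ 0.5732 -0.1218  0.05  ]
scene [275.04 170.14] [ 30.9  28.    9.6   7.4 428.2]
[ 0.5294 -0.1095  0.05  ]
scene [248.17 186.28] [   0.    29.5   25.6   27.5 2876.9]
[ 0.617  -0.1022  0.05  ]
scene [284.14 179.25] [ 39.8  36.9   9.9   7.9 438.4]
[ 0.5281 -0.0697  0.05  ]
scene [294.7  189.49] [ 50.8  47.    9.    8.  444.1]
[ 0.5259 -0.0261  0.05  ]
```

Request:
step_arm:
  dp:
    - [0,0,0]
    - [0,0,0]
    - [0,0,0]
    - [0,0,0]
    - [0,0,0]
    - [0,0,0]
  twist: [7.8,7.8,8,0,0,0]
  gripper: [0,0,0,0,0,0]

```text
time_s: 0.85
tcp_pos: [0.2386, -0.4955, 0.2312]
ee_rot: [0.06, -3.141, -0.0]
contact_force: [0.3, -0.7, -0.3]
opening: -0.0004
```

```bash
cat > go.py <<'E'
import sys,numpy as np
from bench import ctrl
from scipy.spatial.transform import Rotation as R
s=ctrl.get_state();M=R.from_rotvec(s["ee_rot"]).as_matrix()
print("t",s["time_s"],"tcp",s["tcp_pos"].round(4),"F",s["contact_force"].round(2),"open",s["opening"]);print(M.round(3))
t=np.array([float(a) for a in sys.argv[1:4]])
print("dp",(M.T@(t-s["tcp_pos"])).round(4))
E
python3 go.py 0.519 -0.169 0.12
```

```text
t 0.85 tcp [ 0.2386 -0.4955  0.2312] F [ 0.31 -0.65 -0.32] open -0.0003539203823642403
[[-0.999 -0.038 -0.   ]
 [-0.038  0.999  0.   ]
 [ 0.     0.    -1.   ]]
dp [-0.2927  0.3155  0.1112]
```

Request:
step_arm:
  dp:
    - [-0.029,0.0315,0.005]
    - [-0.029,0.0315,0.01]
    - [-0.029,0.0315,0.01]
    - [-0.029,0.0315,0.01]
    - [-0.029,0.0315,0.01]
    - [-0.029,0.0315,0.01]
    - [-0.029,0.0315,0.01]
    - [-0.029,0.0315,0.01]
    - [-0.029,0.0315,0.015]
    - [-0.0317,0.032,0.0212]
    - [0,0,0]
    - [0,0,0]
  twist: [0,0,0,0,0,0,0,0,0,0,0,0]
  gripper: [0,0,0,0,0,0,0,0,0,0,0,0]

```text
time_s: 2.35
tcp_pos: [0.5195, -0.1696, 0.1202]
ee_rot: [0.06, -3.141, 0.001]
contact_force: [-0.3, -0.9, 1.4]
opening: 0.0002
```

```bash
python3 go.py 0.517 -0.169 0.058; python3 - <<'E'
from bench import read_camera
import cv2,pickle
d={}
for n,(x0,x1,y0,y1) in {"top":(270,400,195,285),"scene":(210,320,70,220)}.items():
    c=read_camera(n);d[n]=c
    cv2.imwrite(f"pics/{n}1.png",cv2.resize(c["image"][y0:y1,x0:x1,::-1],None,fx=4,fy=4,interpolation=cv2.INTER_CUBIC))
pickle.dump(d,open("c1.pkl","wb"))
E
```

```text
t 2.35 tcp [ 0.5195 -0.1696  0.1202] F [-0.32 -0.92  1.43] open 0.00018761698743036495
[[-0.999 -0.038 -0.   ]
 [-0.038  0.999 -0.   ]
 [ 0.    -0.    -1.   ]]
dp [0.0025 0.0007 0.0622]
```

View pics/top1.png

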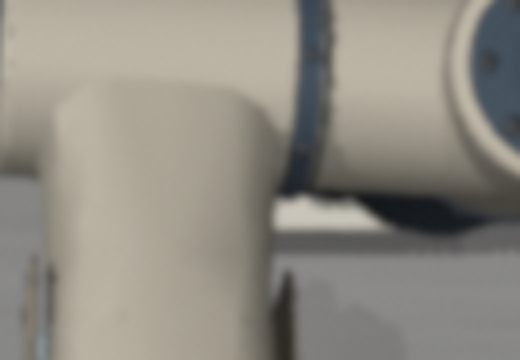

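View pics/scene1.png

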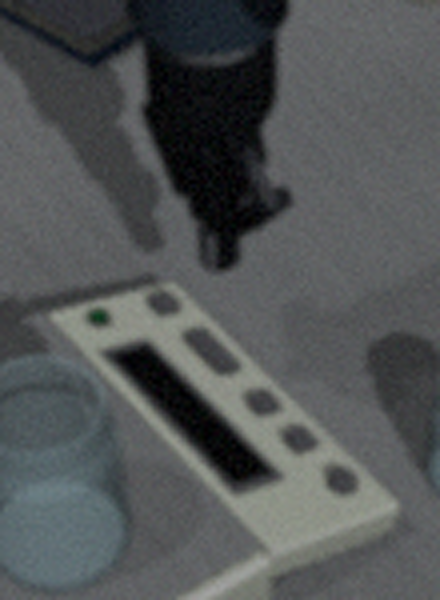

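The top view is blocked by the arm. The scene view shows the fingertips at about (264,136), above the long key at (262,157), and everything on the scale untouched. I'll come down to just above the key.

Request:
step_arm:
  dp:
    - [0.001,0,0.02]
    - [0,0,0.02]
    - [0,0.0005,0.015]
    - [0,0,0.007]
    - [0,0,0]
    - [0,0,0]
  twist: [0,0,0,0,0,0]
  gripper: [0,0,0,0,0,0]

```text
time_s: 3.2
tcp_pos: [0.519, -0.1691, 0.0588]
ee_rot: [-0.058, 3.14, -0.001]
contact_force: [-0.6, -0.3, 0.3]
opening: -0.0001
```

```bash
python3 go.py 0.519 -0.169 0.05; python3 - <<'E'
from bench import read_camera,ctrl
from h import proj
import cv2,pickle
c=read_camera("scene");s=ctrl.get_state();print(proj(c,s["tcp_pos"]),proj(c,[.529,-.169,.05]),s["contact_force"])
cv2.imwrite("pics/scene2.png",cv2.resize(c["image"][110:210,215:315,::-1],None,fx=6,fy=6,interpolation=cv2.INTER_CUBIC))
for i in range(6):
    read_camera("scene");print(ctrl.get_state()["contact_force"].round(2))
E
```

```text
t 3.2 tcp [ 0.519  -0.1691  0.0588] F [-0.55 -0.34  0.33] open -8.021262438860452e-05
[[-0.999 -0.037  0.001]
 [-0.037  0.999 -0.   ]
 [-0.001 -0.    -1.   ]]
dp [0.     0.0001 0.0088]
[265.71564124 152.80572989] [262.74798185 156.69083053] [0.21913186 0.01749561 0.49192102]
[ 0.11 -0.85  0.28]
[-0.94  0.46  0.05]
[ 0.49  0.2  -0.49]
[-0.29 -1.05  0.07]
[-0.33 -0.13 -0.33]
[-0.28  0.62  0.83]
```

View pics/scene2.png

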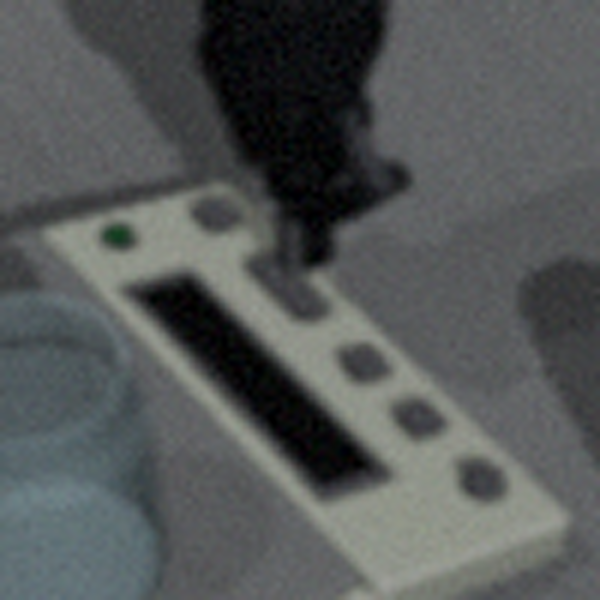

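The tips stand over the long key at px (265,153), which matches the TCP projection (265.7,152.8). I'll shift 3 mm up the slope and feel for contact.

Request:
step_arm:
  dp:
    - [-0.003,0,0.003]
    - [0,0,0.002]
    - [0,0,0]
    - [0,0,0]
  twist: [0,0,0,0]
  gripper: [0,0,0,0]

```text
time_s: 4.05
tcp_pos: [0.5215, -0.1689, 0.053]
ee_rot: [0.058, -3.141, 0.0]
contact_force: [0.4, -0.2, 0.6]
opening: -0.0
```

```bash
cat > f.py <<'E'
from bench import ctrl,read_camera
import numpy as np
F=[];P=[]
for i in range(8):
    read_camera("scene");s=ctrl.get_state();F.append(s["contact_force"]);P.append(s["tcp_pos"])
print(s["time_s"],np.mean(P,0).round(5),"F",np.mean(F,0).round(2))
E
python3 f.py
```

```text
4.45 [ 0.52151 -0.16887  0.05314] F [ 0.04 -0.03 -0.13]
```

Request:
step_arm:
  dp:
    - [-0.0003,0,0.001]
    - [-0.0003,0,0.001]
    - [0,0,0]
  twist: [0,0,0]
  gripper: [0,0,0]

```text
time_s: 4.82
tcp_pos: [0.5221, -0.1689, 0.0511]
ee_rot: [0.058, -3.141, 0.0]
contact_force: [-0.4, 0.2, 0.3]
opening: -0.0001
```

```bash
python3 f.py
```

```text
5.225 [ 0.52208 -0.16883  0.05107] F [-0.06 -0.09  0.04]
```

Request:
step_arm:
  dp:
    - [-0.0003,0,0.001]
    - [-0.0003,0,0.001]
    - [0,0,0]
  twist: [0,0,0]
  gripper: [0,0,0]

```text
time_s: 5.6
tcp_pos: [0.5226, -0.1688, 0.0491]
ee_rot: [0.058, -3.141, 0.0]
contact_force: [-1.1, -0.3, 3.3]
opening: -0.0
```

```bash
python3 f.py
```

```text
6.0 [ 0.52265 -0.16883  0.04914] F [-1.2   0.02  2.6 ]
```

Contact: about 2.9 N along the normal, so roughly 1.5 mm of travel. I'll press 2.7 mm further and hold.

Request:
step_arm:
  dp:
    - [-0.0003,0,0.0009]
    - [-0.0002,0,0.0009]
    - [-0.0002,0,0.0008]
    - [0,0,0]
    - [0,0,0]
    - [0,0,0]
    - [0,0,0]
  twist: [0,0,0,0,0,0,0]
  gripper: [0,0,0,0,0,0,0]

```text
time_s: 6.88
tcp_pos: [0.5234, -0.1688, 0.0465]
ee_rot: [-0.058, 3.141, -0.0]
contact_force: [-1.3, -0.2, 3.3]
opening: 0.0001
```

```bash
python3 f.py
```

```text
7.275 [ 0.52338 -0.1688   0.04649] F [-1.98  0.1   4.43]
```

The force is 4.8 N along the normal, about 4.2 mm of travel: past half-way and short of the stop. It has been down about 1.0 s, so I'll hold one more row and then release along the normal.

Request:
step_arm:
  dp:
    - [0,0,0]
    - [0.0005,0,-0.002]
    - [0.0008,0,-0.003]
    - [0.0015,0,-0.006]
    - [0.003,0,-0.012]
    - [0.005,0,-0.025]
    - [0.01,0,-0.04]
    - [0.02,0,-0.04]
    - [0.03,0,-0.02]
    - [0.04,0,-0.01]
    - [0,0,0]
    - [0,0,0]
  twist: [0,0,0,0,0,0,0,0,0,0,0,0]
  gripper: [0,0,0,0,0,0,0,0,0,0,0,0]

```text
time_s: 8.78
tcp_pos: [0.4129, -0.1729, 0.2051]
ee_rot: [-0.058, 3.14, -0.0]
contact_force: [0.4, -0.6, -0.3]
opening: -0.0001
```

Request:
step_arm:
  dp:
    - [0,-0.03,0]
    - [0,-0.04,0]
    - [0,-0.05,0]
    - [0,-0.05,0]
    - [0,-0.05,0]
    - [0,-0.04,0]
    - [0,0,0]
    - [0,0,0]
  twist: [0,0,0,0,0,0,0,0]
  gripper: [0,0,0,0,0,0,0,0]

```text
time_s: 9.78
tcp_pos: [0.4225, -0.4326, 0.2035]
ee_rot: [0.058, -3.14, -0.002]
contact_force: [0.6, -0.7, -0.6]
opening: -0.0003
```

```bash
python3 - <<'E'
from bench import read_camera,ctrl
import cv2,pickle,numpy as np
d=pickle.load(open("c0.pkl","rb"));o=[]
for n in("scene","top"):
    c=read_camera(n)["image"];o.append(c)
    cv2.imwrite(f"pics/{n}3.png",np.ascontiguousarray(c[:,:,::-1]))
    df=cv2.absdiff(c,d[n]["image"]).max(2);df=cv2.medianBlur(df,3)
    x0,x1,y0,y1=(150,345,110,300) if n=="scene" else (180,395,90,300)
    q=df[y0:y1,x0:x1];ys,xs=np.where(q>40);print(n,len(xs),(xs.min()+x0,xs.max()+x0,ys.min()+y0,ys.max()+y0) if len(xs) else "")
s=ctrl.get_state();print(s["time_s"],s["tcp_pos"],s["contact_force"])
E
```

```text
scene 0 
top 0 
9.875 [ 0.42264984 -0.43203275  0.20440622] [ 0.61138406 -0.07286783  0.72644749]
```

View pics/scene3.png

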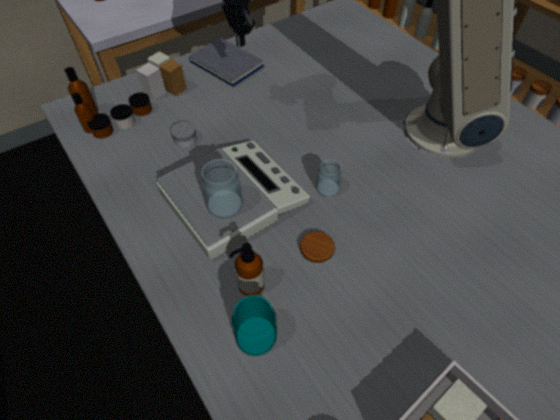

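View pics/top3.png

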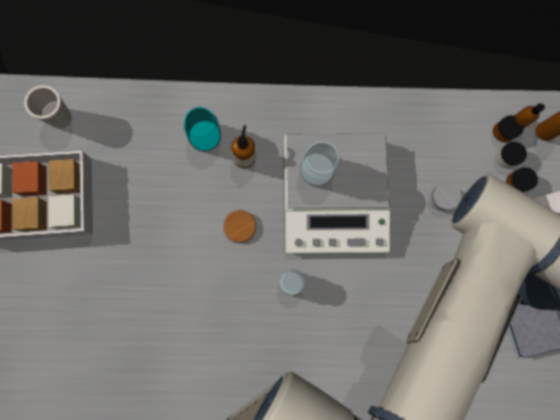

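Both views show the scale (top 337,195), jar (320,163), lid, bottle and tin unchanged, with no differing pixels around them. The hand is clear and the force is back to noise.

```bash
python3 -c "
from bench import job_done
print(job_done())"
```

```text
the job is handed in; nothing more can be done
None
```

I pressed the long tare key with the closed fingertips, square to the sloped panel, then released it, drew the hand away and handed the job in at about 9.9 s.

- **Press:** the force settled at about 4.8 N along the press direction. By the given spring that is about 4.2 mm of travel, past half-way and short of the 6 N stop. I held it down for about 1.2 s.
- **After release:** before-and-after pictures from both cameras show no change around the scale, jar, lid, bottle and small jar. The measured force is back to noise level (under 1 N).
- **Not seen directly:** the key travel is worked out from force and tip position. The cameras could not show the key moving, and the display stayed dark in the pictures, so the scale itself gave no confirmation. One single force reading during the hold was lower (3.3 N vertical) than the average of eight (4.4 N vertical), which I put down to sensor noise.

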